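# Lock both hidden push-lock switches of the bench isolator box with the push pin

## Robot

A 6-joint arm with a two-finger parallel gripper is mounted at the origin on the work surface. World frame = base frame: x ahead of the robot, y to its left, z up, the work surface at z = 0. Lengths are in m, angles in rad, forces in N, time in s.
With the tool pointing down it reaches from about 0.35 to 0.925 m from the base axis. Payload 6.4 kg.
Tool frame: the origin (TCP) lies where the fingers leave the gripper's body, on its centre line; the fingertips stand 97 mm ahead of it and the grasp point (between the pads) lies grasp_offset ahead of it (grasp_offset is the distance from the TCP to the grasp point, in m); z points along the fingers, y is the direction in which the jaws open and shut (so a half turn about z gives the same grasp; the last joint's range is limited). The gripper opens to 94 mm and grips with 3 to 60 N. Pads are 16 mm wide; open, the fingers measure 119 mm over their backs; the gripper's body (75 mm by 177 mm) begins 78 mm behind the grasp point.
Start: joints at [-1.286, 0.245, 1.558, -0, 1.339, -0.174], TCP at [0.288, -0.583, 0.303] pointing down, gripper open.
Joint ranges: [-3.13, 3.13], [-1.02, 2.26], [0.13, 2.54], [-0.95, 4.09], [0.21, 2.88], [-2.74, 2.74]. Speed limits (rad/s): [2.57, 2.57, 3.14, 3.14, 3.14, 3.14].

## Interface

Orientations are given as [roll, pitch, yaw] about the fixed x, y, z axes, in that order (R = Rz(yaw) Ry(pitch) Rx(roll)).
In Python, from rig import * gives the robot as it stands. Calls block until the motion is done:
- goto(position, orientation): joint-space move of the TCP to a pose.
- move_linear(position, rate=0.15, attitude=None, until_force=None): straight line of the TCP; attitude=None keeps the orientation; rate is the mean speed in m/s. With until_force (N) it stops when the force on the tool has changed by that much, and returns True; else False.
- move_j(angles): joint-space move.
- grip(opening, force=None): opening from 0.0 (shut) to 1.0 (fully open); force is the grip in N (None keeps the last); returns when the fingers have stopped.
- dwell(seconds).
- ik(position, orientation): joint angles nearest the present ones, or None.
- snapshot(name): name is "scene" or "top" or "wrist"; returns a dict with "img" (420x560x3 uint8, red, green, blue), "range_z" (420x560 float32, m along the optical axis (not along the pixel's ray), 0 where there is no reading), "fovy" (degrees; the focal length in pixels is half the picture's height over the tangent of half this angle, whatever the lens; pixels are square), "cx", "cy" (the principal point, pixels), "world_to_cam" (4x4, takes a point from world to camera coordinates). Camera axes: x right, y down, z forward; pixel columns grow to the right and rows downward; lengths in m; the calibration is good to about 2 mm. A picture is of the moment at which its call begins.
A pose or a line that the arm cannot do raises MotionError and nothing moves.
- finish_job(): hands the job in, once; it reports no verdict.
Readings, each from a call of its own:
- read_clock(): time.
- read_joint_positions(): joint angles.
- read_joint_vel(): joint speeds.
- read_effort(): joint torques, N m.
- read_eef_pos(): TCP position.
- read_orientation(): TCP orientation.
- read_contact_force(): force on the tool from outside, world axes, zero at the start.
- read_wrist_torque(): the same for the moment, N m.
- read_finger_gap(): opening from 0.0 (shut) to 1.0 (fully open).
Only numpy, scipy, OpenCV 4.12 (cv2) and the standard library are available. Lean on these libraries where they do the work, as an engineer would, in place of code of your own. Each camera call takes 0.05 s, during which the arm holds its last target.

## Task

Lock off the bench for the night: using the push pin from its wooden stand, feel down the left hole of the grey isolator box and then down the right one, and leave both push-lock switches clicked in (a switch may be in already; every full push flips it). Push gently, never harder than about 20 N, do not disturb the can, the jar and the wrench, and finally stand the pin back upright and fully home in its stand.

Things in the scene. Friction and masses are not known exactly. Their poses are not given: they have to be found in the camera images.
- box: grey isolator box fixed to the bench, 90 (x) by 160 (y) by 62 mm high, origin at the centre of its underside, z up, +y along its long side to the left hole (yaw within 0.4 rad). Two vertical holes in its flat top, 14 mm wide, countersunk 45 deg to 24 mm at the face. Deep in each, out of sight, is the flat 12.8 mm wide sprung plunger of a push-push switch; each may start OUT or IN.
- hole_left (a point): centre of the left hole's mouth in the plane of the box's top face, 62 mm above the bench; 35 mm to +y and 12 mm to -x of the box's centre. Untouched, the plunger's face lies 20 mm below the top face when OUT, 31 mm when latched IN. A push that takes it to between 40 and 44 mm, then letting go, flips it (OUT to IN, IN to OUT); one to less than 35 mm does not. A rigid stop comes at 45 mm.
- hole_right (a point): the same for the right hole, 35 mm to -y of the box's centre; the same kind of switch. Force on a plunger: OUT starts to move at 3.2 N, IN at 5 N; the spring rises 0.16 N per mm to 6.5 N at 40 mm (plus 1.6 N when moved at 20 mm/s), with no stop to feel before 45 mm. A touch under 2.5 N does not move it. Let go, it needs 0.5 s to come up and settle.
- pin: push pin, 90 g: black square handle 20 by 20 mm, 4 to 49 mm above the origin, flat sides facing x and y; below it a steel collar (26 mm wide, 4 mm thick), then a round steel shaft 8 mm wide, 55 mm long, slightly tapered tip. Origin on the axis at the collar's underside, z up to the handle. Starts upright in its stand, collar on the stand's top, yaw within 0.6 rad of the stand's.
- pin_tip (a point): tip of the pin's shaft, on its axis, 55 mm below the pin's origin
- stand: wooden block that holds the pin, fixed to the bench, 56 by 56 by 62 mm high, origin at the centre of its underside, with a vertical through hole of 12 mm diameter in the middle (countersink 4 mm)
- stand_hole (a point): centre of the stand's hole in the plane of its top face, 62 mm above the bench; the pin is home when its origin is here
- can: tin can, 72 mm diameter, 95 mm high, standing, loose; origin at the centre of its underside; leave alone
- jar: small jar, 48 mm diameter, 60 mm high, standing, loose; origin at the centre of its underside; leave alone
- wrench: wrench 160 mm long lying on the bench, loose; leave alone
There are look-alikes about, which are no part of the job. Several things have the shape of the stand; the one meant has the colours described above.

How it is judged:
On the way, in this order (a step that is already met when the one before it is completed fails the run):
1. the pin's tip is felt down the left hole (at least 17 mm deep) (z of pin_tip in the frame of hole_left below -0.017 m and horizontal distance between pin_tip and hole_left below 0.008 m and contact force between pin and plunger_left_c0 above 0.3 N), for 0.02 s.
2. then the pin's tip is felt down the right hole (at least 17 mm deep) (z of pin_tip in the frame of hole_right below -0.017 m and horizontal distance between pin_tip and hole_right below 0.008 m and contact force between pin and plunger_right_c0 above 0.3 N), for 0.02 s.
At the end, for the whole second after the job is handed in: Both switches are latched in (plunger tops 28 to 34 mm below the box's top face), and the pin stands at rest in its stand, its origin within 6 mm of the centre of the stand's hole mouth and its axis within 0.1 rad of vertical (z of plunger_left_c0 in the frame of hole_left between -0.038 and -0.032 m and z of plunger_right_c0 in the frame of hole_right between -0.038 and -0.032 m and distance between pin and stand_hole below 0.006 m and angle between pin's own z axis and vertical below 0.1 rad and linear speed of pin below 0.02 m/s); the robot touches nothing.
It fails at once if the pin presses on the box or a switch with more than 25 N (contact force between pin and box above 25 N).
It fails at once if the can, the jar or the wrench is moved by more than 20 mm (distance of any of can, jar, wrench from where it was at the start of the episode above 0.02 m).
It also fails if it takes over 72 s, if anything falls off the work surface, if the arm or the gripper's body presses on something with over 40 N, if the wrist force passes 120 N, or if a joint passes its speed limit or range.

## Working session

There is one attempt and no reset: what is moved stays moved. The work goes in short steps, each a Python script; the robot and the scene stay as the last script left them, time stands still between calls to the robot, and variables do not carry over. Pictures are saved under pics/ and viewed, and the job is handed in when it is done.

```bash
ls; mkdir -p pics
cat > h.py <<'E'
from rig import *
import numpy as np, cv2
def snap(n):
    return snapshot(n)
def save(s,f,crop=None,scale=1):
    im=s["img"][:,:,::-1]
    if crop: r0,r1,c0,c1=crop; im=im[r0:r1,c0:c1]
    if scale!=1: im=cv2.resize(im,None,fx=scale,fy=scale,interpolation=cv2.INTER_CUBIC)
    cv2.imwrite("pics/"+f,im)
def cloud(s):
    z=s["range_z"]; H,W=z.shape; f=H/2/np.tan(np.radians(s["fovy"])/2)
    u,v=np.meshgrid(np.arange(W),np.arange(H))
    P=np.stack([(u-s["cx"])/f*z,(v-s["cy"])/f*z,z,np.ones_like(z)],-1)
    w=P@np.linalg.inv(s["world_to_cam"]).T
    w=w[...,:3]; w[z<=0]=np.nan
    return w
E
python3 - <<'E'
from h import *
import pickle
for n in("scene","top","wrist"):
    s=snap(n); save(s,n+"0.png"); pickle.dump(s,open(n+"0.pkl","wb")); print(n,s["fovy"],s["cx"],s["cy"],np.round(np.linalg.inv(s["world_to_cam"]),3).tolist())
print(read_clock(),read_eef_pos(),read_orientation(),read_contact_force())
try: print(grasp_offset)
except Exception as e: print(e)
E
```

```text
pics
scene 48.43056927490122 272.6928029512986 211.48831174016294 [[-0.461, 0.571, -0.679, 1.172], [0.887, 0.306, -0.345, 0.299], [0.011, -0.762, -0.648, 0.647], [0.0, 0.0, 0.0, 1.0]]
top 50.87697152987972 279.0335208945752 204.08034380233167 [[-0.019, -0.984, 0.179, 0.38], [-1.0, 0.021, 0.009, -0.011], [-0.013, -0.179, -0.984, 0.984], [0.0, 0.0, 0.0, 1.0]]
wrist 62.413231338041896 281.3059281881927 212.82668895806364 [[0.443, -0.868, -0.224, 0.353], [-0.897, -0.429, -0.109, -0.551], [-0.002, 0.249, -0.968, 0.385], [0.0, 0.0, 0.0, 1.0]]
0.15 [ 0.28778593 -0.58249216  0.30183237] [-3.14019364e+00 -2.01026814e-04  4.58851692e-01] [ 0.32137128  0.2580944  -0.66111083]
0.0784
```

View pics/scene0.png

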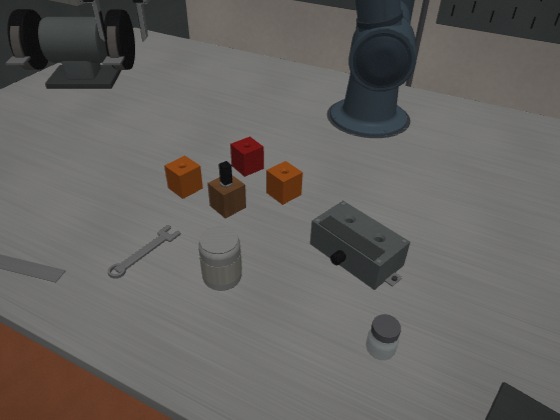

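View pics/top0.png

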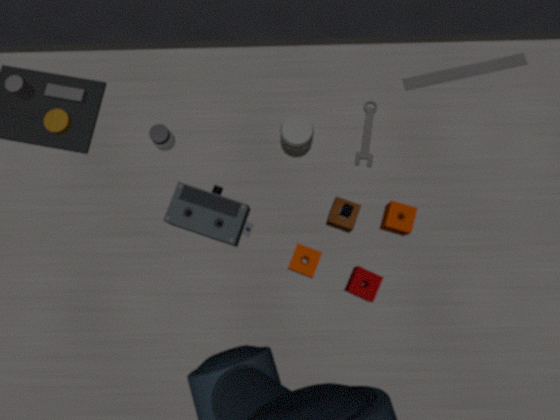

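View pics/wrist0.png

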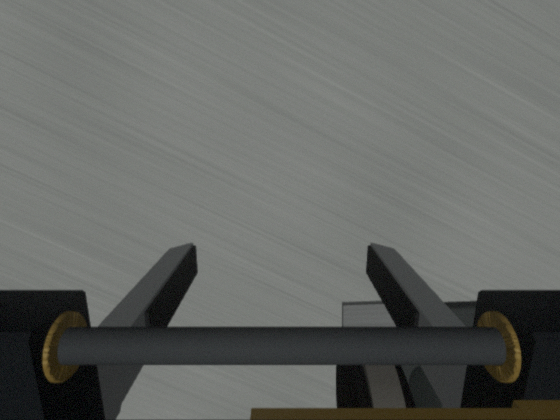

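Stand look-alikes in the top view are the orange blocks at (399,218) and (305,260) and the red one at (364,284). The brown wooden block at (344,213) holds the black-handled pin, so that is the one I want. The box is at (207,213), with its left (+y) hole at (188,213) and its right hole at (219,223).

Run:
```python
from h import *
import pickle
s=pickle.load(open("top0.pkl","rb")); save(s,"crop0.png",(170,260,150,420),2.9)
w=cloud(s)
for n,(u,v) in dict(bench=(260,180),pin=(345,209),standtop=(337,205),boxtop=(200,230),holeL=(188,213),holeR=(219,223)).items(): print(n,w[v,u].round(4))
# box top
def rect(r0,r1,c0,c1,zlo,zhi):
    m=np.zeros(w.shape[:2],bool); m[r0:r1,c0:c1]=True
    m&=(w[...,2]>zlo)&(w[...,2]<zhi)
    p=w[m][:,:2]; (c,sz,a)=cv2.minAreaRect((p*1000).astype(np.float32)); print(m.sum(),c,sz,a,np.median(w[m][:,2]),"corners",cv2.boxPoints((c,sz,a)).round(1).tolist()); return m
rect(170,260,150,260,.055,.069)
rect(190,240,320,366,.055,.069)
m=rect(190,240,320,366,.09,.13)
```

```text
bench [0.6156 0.0411 0.0012]
pin [ 0.5256 -0.1338  0.1132]
standtop [ 0.5434 -0.1248  0.0599]
boxtop [0.4961 0.1659 0.0595]
holeL [0.5363 0.1964 0.0395]
holeR [0.5139 0.1298 0.0331]
3108 (532.660400390625, 153.8749237060547) (160.7499237060547, 90.17535400390625) 70.2945556640625 0.061933705891082436 corners [[463.1000061035156, 93.4000015258789], [548.0, 63.0], [602.2000122070312, 214.3000030517578], [517.2999877929688, 244.6999969482422]]
572 (525.5950927734375, -140.13002014160156) (56.19359588623047, 56.5307731628418) 68.85660552978516 0.06145129043841158 corners [[489.1000061035156, -156.10000610351562], [541.7999877929688, -176.5], [562.0999755859375, -124.0999984741211], [509.3999938964844, -103.69999694824219]]
117 (525.6087646484375, -139.9445037841797) (20.0429630279541, 20.03057098388672) 63.4173583984375 0.10963308861433452 corners [[512.2000122070312, -144.39999389648438], [530.0999755859375, -153.39999389648438], [539.0, -135.5], [521.0999755859375, -126.5]]
```

View pics/crop0.png

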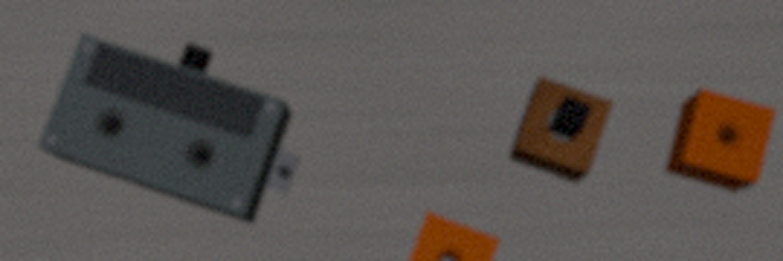

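Run:
```python
from h import *
import pickle
p=[0.5256,-0.140,0.26]
for y in(1.107,-0.464,1.107-np.pi,-0.464+np.pi): print(y,[np.round(ik(q,[np.pi,0,y]),2) if ik(q,[np.pi,0,y]) is not None else None for q in (p,[.533,.191,.2],[.51,.125,.2])])
goto(p,[np.pi,0,-0.464]); s=snap("wrist"); save(s,"w1.png"); pickle.dump(s,open("w1.pkl","wb")); print(read_clock(),read_eef_pos(),read_orientation())
```

```text
1.107 [array([-0.47,  0.04,  1.87, -0.  ,  1.23, -0.01]), array([ 0.14,  0.17,  1.85, -0.  ,  1.13,  0.61]), array([ 0.02,  0.07,  1.95, -0.  ,  1.12,  0.49])]
-0.464 [array([-0.47,  0.04,  1.87, -0.  ,  1.23,  1.57]), array([ 0.14,  0.17,  1.85, -0.  ,  1.13,  2.18]), array([ 0.02,  0.07,  1.95, -0.  ,  1.12,  2.06])]
-2.034592653589793 [None, array([ 0.14,  0.17,  1.85,  0.  ,  1.13, -2.53]), array([ 0.02,  0.07,  1.95,  0.  ,  1.12, -2.65])]
2.677592653589793 [array([-0.47,  0.04,  1.87,  0.  ,  1.23, -1.58]), array([ 0.14,  0.17,  1.85,  0.  ,  1.13, -0.96]), array([ 0.02,  0.07,  1.95,  0.  ,  1.12, -1.08])]
2.0333 [ 0.52565162 -0.14067418  0.26015881] [ 3.14147639e+00 -3.89765893e-04 -4.64736667e-01]
```

View pics/w1.png

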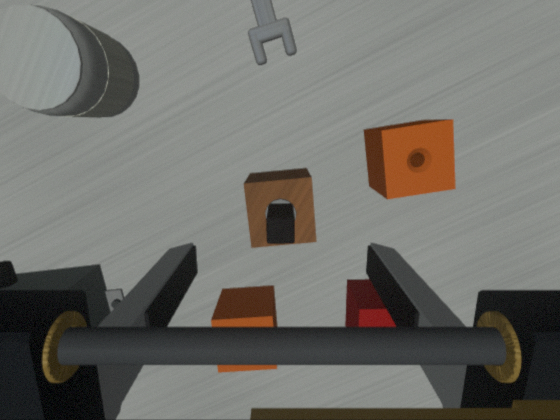

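The wrist view shows the wooden stand at (281,210) with the black handle square to and centred between the fingers. Next I'll measure in this view and check the box from above as well.

```bash
cat >> h.py <<'E'
def rect(w,r0,r1,c0,c1,zlo,zhi):
    m=np.zeros(w.shape[:2],bool); m[r0:r1,c0:c1]=True
    m&=(w[...,2]>zlo)&(w[...,2]<zhi)
    p=w[m][:,:2]; c,sz,a=cv2.minAreaRect((p*1000).astype(np.float32)); print(m.sum(),np.round(c,1),np.round(sz,1),round(a,1),np.median(w[m][:,2]).round(4)); return m
E
python3 - <<'E'
from h import *
import pickle
s=pickle.load(open("w1.pkl","rb")); w=cloud(s)
rect(w,165,255,240,325,.055,.068); rect(w,195,250,255,310,.09,.13)
goto([0.50,0.155,0.27],[np.pi,0,-0.464]); s=snap("wrist"); save(s,"w2.png"); pickle.dump(s,open("w2.pkl","wb")); w=cloud(s)
rect(w,0,300,100,460,.056,.066); print(read_clock())
E
```

```text
3351 [ 526.2 -140.6] [56.1 56.5] 68.9 0.0628
935 [ 526.4 -140.7] [19.8 20.4] 64.8 0.1114
19460 [532.9 153.6] [160.5  90.2] 70.3 0.0633
3.225
```

View pics/w2.png

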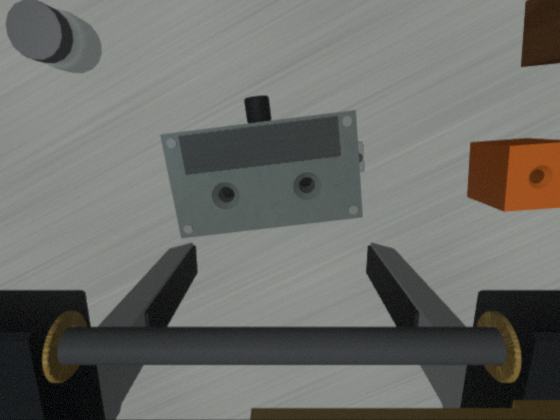

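Box found at the same place by both cameras; holes at (226,194) and (306,185). Next I'll grasp the pin.

Run:
```python
from h import *
import pickle
s=pickle.load(open("w2.pkl","rb"))
f=210/np.tan(np.radians(s["fovy"])/2); T=np.linalg.inv(s["world_to_cam"])
for u,v in((226,194.5),(306,185)):
    d=T[:3,:3]@[(u-s["cx"])/f,(v-s["cy"])/f,1]; o=T[:3,3]; print((o+d*(.062-o[2])/d[2]).round(4))
O=[np.pi,0,-0.455]
goto([.5261,-.1404,.25],O)
move_linear([.5261,-.1404,.1690],rate=.12)
print(read_contact_force())
grip(0.0,force=40); dwell(.2)
print(read_clock(),read_eef_pos(),read_finger_gap(),read_contact_force())
s=snap("wrist"); save(s,"w3.png")
```

```text
[0.5337 0.1899 0.062 ]
[0.5104 0.1252 0.062 ]
[-0.85700324 -0.24363301 -0.40201535]
6.5167 [ 0.52611038 -0.14039947  0.16900383] 0.21058269690734793 [ 0.12024554  0.18964219 -0.37000946]
```

View pics/w3.png

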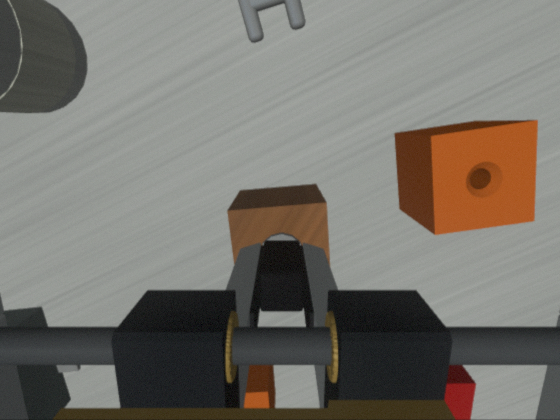

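```bash
cat >> h.py <<'E'
L=np.array([.5334,.1903]); R=np.array([.5099,.1250])
ZT=.224
def depth(): return ZT-read_eef_pos()[2]
def F(n=5):
    a=[]
    for _ in range(n): a.append(read_contact_force()); dwell(.02)
    a=np.array(a); return a.mean(0).round(2),a.std(0).round(2)
def feel(xy):
    move_linear([*xy,ZT+.006],rate=.1)
    hit=move_linear([*xy,ZT-.016],rate=.03,until_force=4)
    print("to16",hit,depth()*1000,F())
    if hit: return
    hit=move_linear([*xy,ZT-.036],rate=.008,until_force=1.5)
    p=read_eef_pos(); print("touch",hit,depth()*1000,p,F(),read_clock())
E
python3 - <<'E'
from h import *
move_linear([.5261,-.1404,.262],rate=.15); print(F(),read_finger_gap())
move_linear([*L,.262],rate=.25)
feel(L)
E
```

```text
(array([-0.39, -0.17, -0.96]), array([0.3 , 0.39, 0.55])) 0.2076472819773587
to16 False 15.854768894160765 (array([-0.29,  0.29, -0.75]), array([0.51, 0.25, 0.22]))
touch True 20.455854592329707 [0.53338893 0.19028464 0.20354415] (array([0.75, 0.31, 2.13]), array([0.7 , 0.34, 0.26])) 11.3417
```

Left is OUT: contact at about 20.4 mm. I'll push to about 42 mm, release, and feel again.

```bash
cat >> h.py <<'E'
def push(xy,d=.0423):
    hit=move_linear([*xy,ZT-d],rate=.012,until_force=14)
    print("push",hit,depth()*1000,F(3))
    move_linear([*xy,ZT-.012],rate=.05); dwell(.6)
    print("free",F())
    hit=move_linear([*xy,ZT-.036],rate=.01,until_force=1.5)
    print("refeel",hit,depth()*1000,F(),read_finger_gap(),read_clock())
    move_linear([*xy,ZT+.012],rate=.08)
E
python3 - <<'E'
from h import *
push(L)
E
```

```text
push False 42.149729871422764 (array([1.36, 0.63, 5.05]), array([0.45, 0.3 , 0.26]))
free (array([-0.42,  0.08, -0.57]), array([0.22, 0.56, 0.56]))
refeel True 31.65638033127596 (array([0.7 , 0.14, 2.59]), array([0.35, 0.36, 0.48])) 0.2110032127696107 16.55
```

Left is now latched IN (felt at 31.7 mm). Moving to the right hole.

Run:
```python
from h import *
move_linear([*R,ZT+.012],rate=.15)
feel(R)
```

```text
to16 False 15.85002672455446 (array([ 0.43, -0.05, -0.81]), array([0.44, 0.58, 0.4 ]))
touch True 31.724682130405192 [0.50987967 0.12499854 0.19227532] (array([0.75, 0.06, 3.03]), array([0.37, 0.43, 0.55])) 20.9167
```

Right is already IN (felt at 31.7 mm, touch below the 5 N needed to move it), so I leave it alone. The pin goes back to the stand.

Run:
```python
from h import *
move_linear([*R,.262],rate=.12)
move_linear([.5261,-.1404,.262],rate=.2)
dwell(.2); print(F())
h=move_linear([.5261,-.1404,.176],rate=.06,until_force=6); print(h,read_eef_pos(),F())
if not h:
    h=move_linear([.5261,-.1404,.1675],rate=.015,until_force=3); print(h,read_eef_pos(),F(),read_clock())
```

```text
(array([ 0.23,  0.22, -0.39]), array([0.49, 0.47, 0.53]))
False [ 0.5263414  -0.14050723  0.17645332] (array([ 0.49, -0.24, -0.7 ]), array([0.35, 0.47, 0.28]))
True [ 0.52607378 -0.14038596  0.16901419] (array([-0.13, -0.27,  3.97]), array([0.24, 0.05, 0.48])) 25.65
```

Seated at exactly the grasp height (0.1690). Release, back off and check.

Run:
```python
from h import *
grip(0.75); dwell(.2)
move_linear([.5261,-.1404,.26],rate=.1); dwell(.3)
s=snap("wrist"); save(s,"w4.png"); w=cloud(s)
rect(w,165,255,240,325,.055,.068); rect(w,190,255,255,310,.09,.13)
goto([.40,-.35,.30],[np.pi,0,-0.455]); s=snap("scene"); save(s,"s4.png"); print(read_clock(),F())
t=snap("top");save(t,"t4.png"); w=cloud(t); rect(w,190,240,320,366,.055,.069); rect(w,190,240,320,366,.09,.13)
```

```text
3352 [ 526.2 -140.5] [56.  56.6] 68.8 0.0629
947 [ 525.6 -141.1] [19.9 20. ] 63.9 0.1114
29.2 (array([-0.16, -0.23,  0.21]), array([0.42, 0.41, 0.56]))
572 [ 525.8 -140.2] [56.  56.4] 68.8 0.0614
119 [ 524.9 -140.5] [20.1 20.5] 63.9 0.1096
```

View pics/w4.png

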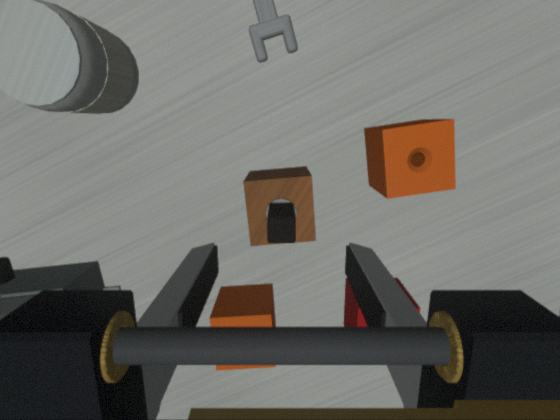

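View pics/s4.png

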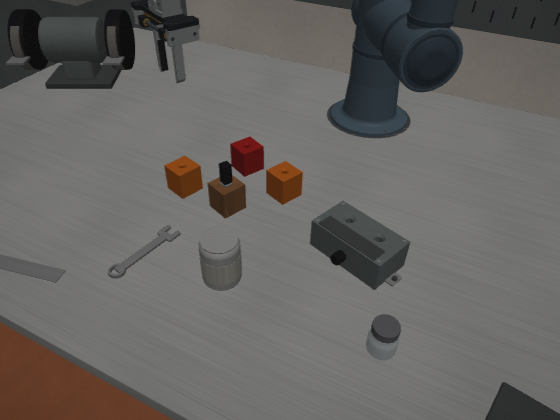

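The pin stands upright in the wooden stand at (226,185), with its handle top at the same height as before (0.1114 m). The can, jar and wrench are where they started, and the arm is clear.

Run:
```python
from h import *
finish_job(); print(read_clock())
```

```text
the job is handed in; nothing more can be done
the job is handed in; nothing more can be done
```

The job is handed in, and my checks showed both switches latched in and the pin back home in its stand. The clock read 29.2 s shortly before hand-in, and `finish_job()` gave no verdict.

- **Left switch:** it was OUT (first touch at 20.5 mm). I pushed it once to 42.1 mm, reading about 6 N, and felt it again at 31.7 mm, which is IN.
- **Right switch:** it was already IN (touch at 31.7 mm, about 4 N, below the 5 N that moves it), so I did not push it.
- **Pin:** it seated at the same height as when I picked it up. Its handle is within about 1 mm of the stand's centre in both cameras, and its height is unchanged.
- **Can, jar and wrench:** they look unmoved in the last pictures. I did not measure their positions.

No check failed or disagreed beyond about 1 mm. I did not feel the left switch again after the pin left that hole.

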